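# Pack the contactors into their cartons

### The job

Pick out the three contactors (the grey and black blocks with brass terminal screws) and pack each into the open carton of its own size: large into the largest, medium into the middle one, small into the smallest. Each must end standing upright on the floor of its carton, set down and not dropped. Leave the white circuit breakers, the white timer relay and the screwdriver where they are.

Things in the scene. Friction and masses are not known exactly. Their poses are not given: they have to be found in the camera images.
- contactor_large_center (a point): centre (half-way up, 43 mm above its underside) of the large contactor, a loose block standing upright on the bench: 88 mm long (its x), 60 mm wide (its y), 86 mm high (its z, up). The lower 45 mm is a grey base over the whole length with brass terminal screws on both end ledges; above it stands a black nose, 51 mm long, centred, of the full 60 mm width up to the top, easily gripped across the width from above. About 620 g, give or take a third.
- contactor_medium_center (a point): centre (half-way up, 36 mm above its underside) of the medium contactor, a loose block standing upright on the bench: 70 mm long (its x), 46 mm wide (its y), 72 mm high (its z, up). The lower 37 mm is a grey base over the whole length with brass terminal screws on both end ledges; above it stands a black nose, 41 mm long, centred, of the full 46 mm width up to the top, easily gripped across the width from above. About 360 g, give or take a third.
- contactor_small_center (a point): centre (half-way up, 31 mm above its underside) of the small contactor, a loose block standing upright on the bench: 52 mm long (its x), 34 mm wide (its y), 62 mm high (its z, up). The lower 32 mm is a grey base over the whole length with brass terminal screws on both end ledges; above it stands a black nose, 30 mm long, centred, of the full 34 mm width up to the top, easily gripped across the width from above. About 200 g, give or take a third.
- carton_large: the large open shallow cardboard carton, fixed to the bench; origin at the centre of its underside, z up, long side along its x: inside 110 x 82 mm, floor 3 mm thick, walls 3 mm thick, rim 30 mm above the bench; its flaps are folded down outside and stick out up to 9 mm past the walls. It is made for the large contactor standing in it lengthwise, with 11 mm to spare on every side.
- carton_medium: the medium open shallow cardboard carton, fixed to the bench; origin at the centre of its underside, z up, long side along its x: inside 92 x 68 mm, floor 3 mm thick, walls 3 mm thick, rim 30 mm above the bench; its flaps are folded down outside and stick out up to 9 mm past the walls. It is made for the medium contactor standing in it lengthwise, with 11 mm to spare on every side.
- carton_small: the small open shallow cardboard carton, fixed to the bench; origin at the centre of its underside, z up, long side along its x: inside 74 x 56 mm, floor 3 mm thick, walls 3 mm thick, rim 30 mm above the bench; its flaps are folded down outside and stick out up to 9 mm past the walls. It is made for the small contactor standing in it lengthwise, with 11 mm to spare on every side.
- breaker_two_center (a point): centre (33 mm above its underside) of a loose white two-pole circuit breaker, bystander, 80 mm long (x), 36 mm wide (y), 73 mm high with its two black toggles
- breaker_three_center (a point): centre (33 mm above its underside) of a loose white three-pole circuit breaker, bystander, 80 mm long (x), 54 mm wide (y), 73 mm high with its three black toggles
- timer_center (a point): centre (33 mm above its underside) of a loose white timer relay, bystander, 80 mm long (x), 24 mm wide (y), 69 mm high, with two small grey dials on top
- screwdriver_center (a point): middle (10 mm above the bench) of a loose screwdriver, bystander, 150 mm long, lying along its x on the bench, handle (black) to -x
Mind the look-alikes: they are no part of the job. Leave any purple look-alike of the part that bears contactor_large_center alone.

How it is judged:
At the end, for the whole second after the job is handed in: Each of the three contactors stands upright (within 0.1 rad) in the carton of its own size, centred within 18 mm and resting on the carton's floor (height within 5 mm), and is at rest (horizontal distance between contactor_large_center and carton_large below 0.018 m and z of contactor_large_center in the frame of carton_large between 0.041 and 0.051 m and angle between each of contactor_large_center, contactor_medium_center, contactor_small_center's own z axis and vertical below 0.1 rad and linear speed of each of contactor_large, contactor_medium, contactor_small below 0.02 m/s and angular speed of each of contactor_large, contactor_medium, contactor_small below 0.15 rad/s and horizontal distance between contactor_medium_center and carton_medium below 0.018 m and z of contactor_medium_center in the frame of carton_medium between 0.034 and 0.044 m and horizontal distance between contactor_small_center and carton_small below 0.018 m and z of contactor_small_center in the frame of carton_small between 0.029 and 0.039 m); the robot touches nothing.
It fails at once if a contactor is dropped (faster than 0.7 m/s, a fall of some 25 mm, while the fingers are off it) ((linear speed of contactor_large above 0.7 m/s and contact force between the fingers and contactor_large below 0.05 N) or (linear speed of contactor_medium above 0.7 m/s and contact force between the fingers and contactor_medium below 0.05 N) or (linear speed of contactor_small above 0.7 m/s and contact force between the fingers and contactor_small below 0.05 N)).
It fails at once if a circuit breaker, the timer relay or the screwdriver is shifted by more than 20 mm (distance of any of breaker_two_center, breaker_three_center, timer_center, screwdriver_center from where it was at the start of the episode above 0.02 m).
It also fails if it takes over 99 s, if anything falls off the work surface, if the arm or the gripper's body presses on something with over 40 N, if the wrist force passes 120 N, or if a joint passes its speed limit or range.

### The arm

A 6-joint arm with a two-finger parallel gripper is mounted at the origin on the work surface. World frame = base frame: x ahead of the robot, y to its left, z up, the work surface at z = 0. Lengths are in m, angles in rad, forces in N, time in s.
With the tool pointing down it reaches from about 0.325 to 0.75 m from the base axis. Payload 7.6 kg.
Tool frame: the origin (TCP) lies at the very end of the fingers, on their centre line; the grasp point (between the pads) lies 19 mm behind it; z points along the fingers, y is the line along which they close (so a half turn about z gives the same grasp; the last joint's range is limited). The gripper opens to 85 mm and grips with 20 to 120 N. Pads are 22 mm wide; open, the fingers measure 114 mm over their backs; the gripper's body (76 mm by 85 mm) begins 54 mm behind the grasp point. The pads swing forward as they close: fully open they stand 13 mm farther back than shut.
Start: joints at [1.256, 0.052, 1.401, -0, 1.689, -0.07], TCP at [0.127, 0.509, 0.231] pointing down, gripper open.
Joint ranges: [-2.9, 2.9], [-0.91, 2.17], [0.12, 2.37], [-1.06, 4.2], [0.26, 2.73], [-2.93, 2.93]. Speed limits (rad/s): [2.57, 2.57, 3.01, 3.14, 3.14, 3.14].

### API

Orientations are given as a unit quaternion [w, x, y, z].
In Python, from plant import r, monitor, eyes gives the robot as it stands. Calls block until the motion is done:
- r.goto(position, orientation): joint-space move of the TCP to a pose.
- r.servo_line(position, orientation=None, feed=0.15, force_limit=None): straight line of the TCP; orientation=None keeps the orientation; feed is the mean speed in m/s. With force_limit (N) it stops when the force on the tool has changed by that much, and returns True; else False.
- r.goto_joints(angles): joint-space move.
- r.command_gripper(opening, strength=None): finger opening in m; strength is the grip in N (None keeps the last); returns when the fingers have stopped.
- r.sleep(seconds).
- r.inverse_kinematics(position, orientation): joint angles nearest the present ones, or None.
- monitor.get_state(): the state.
- eyes.read_camera(name): name is "scene" or "top"; returns the picture (400x640x3 uint8, red, green, blue); there is no depth.
- eyes.camera_model(name): a dict with "vfov" (degrees; the focal length in pixels is half the picture's height over the tangent of half this angle, whatever the lens; pixels are square), "cx", "cy" (the principal point, pixels), "k1" (the pictures are not rectified: a ray, as slopes to the right and down, at radius r is drawn at 1 + k1 r^2 times it, then the intrinsics apply), "position" and "rotation" of the camera in the world. Camera axes: x right, y down, z forward; pixel columns grow to the right and rows downward; lengths in m; the calibration is good to about 2 mm. A picture is of the moment at which its call begins. camera_model takes no time and is no camera call.
A pose or a line that the arm cannot do raises r.MotionError and nothing moves.
- r.hand_in(): hands the job in, once; it reports no verdict.
The state is a dict: "time": time; "qpos": joint angles; "joint_velocities": joint speeds; "joint_torque": joint torques, N m; "ee_pos": TCP position; "ee_rot": TCP orientation; "wrist_force": force on the tool from outside, world axes, zero at the start; "moment": the same for the moment, N m; "opening": finger opening in m.
Only numpy, scipy, OpenCV 4.12 (cv2) and the standard library are available. Lean on these libraries where they do the work, as an engineer would, in place of code of your own. Each camera call takes 0.05 s, during which the arm holds its last target. There are 200 camera calls.

## Working session

There is one attempt and no reset: what is moved stays moved. The work goes in short steps, each a Python script; the robot and the scene stay as the last script left them, time stands still between calls to the robot, and variables do not carry over. Pictures are saved under pics/ and viewed, on a budget of 14 in all, crops included, one or two more only if the job needs it, and the job is handed in when it is done.

```bash
ls; mkdir -p pics; python3 - <<'E'
from plant import r, monitor, eyes
import cv2
for n in ("top","scene"):
    im=eyes.read_camera(n); cv2.imwrite(f"pics/{n}0.png",im[:,:,::-1])
    print(n,eyes.camera_model(n))
print(monitor.get_state())
E
```

```text
pics
top {'vfov': 57.46698801559343, 'cx': 312.6787580965506, 'cy': 195.51261946435199, 'k1': -0.06815833752536682, 'position': array([ 0.4137554 , -0.03942555,  1.11270391]), 'rotation': array([-0.0206379 ,  0.71250475, -0.70037363,  0.03725374])}
scene {'vfov': 43.648443444241735, 'cx': 320.676903572864, 'cy': 195.31622965430688, 'k1': -0.07135637363010941, 'position': array([1.37045547, 0.48742712, 0.89235434]), 'rotation': array([-0.20420929,  0.44212157,  0.78664879, -0.3794875 ])}
{'time': 0.1, 'qpos': array([ 1.25572914e+00,  5.27558410e-02,  1.40163312e+00,  1.58415421e-05,
        1.68860703e+00, -7.02825120e-02]), 'joint_velocities': array([-0.00056654, -0.00058448, -0.00147685, -0.00195679,  0.00199251,
       -0.00078815]), 'joint_torque': array([ 8.15774947e-04, -3.82585466e+01, -3.60982704e+01, -9.71128270e-05,
        4.74832850e-03,  5.69685449e-05]), 'ee_pos': array([0.12711188, 0.50909738, 0.23056103]), 'ee_rot': array([-1.42079629e-04,  1.22086045e-01,  9.92519272e-01, -6.87176834e-04]), 'wrist_force': array([ 0.47963509, -0.49756117,  1.20097826]), 'moment': array([ 0.00552422,  0.02999969, -0.0347661 ]), 'opening': 0.08531879701988271}
```

View pics/top0.png

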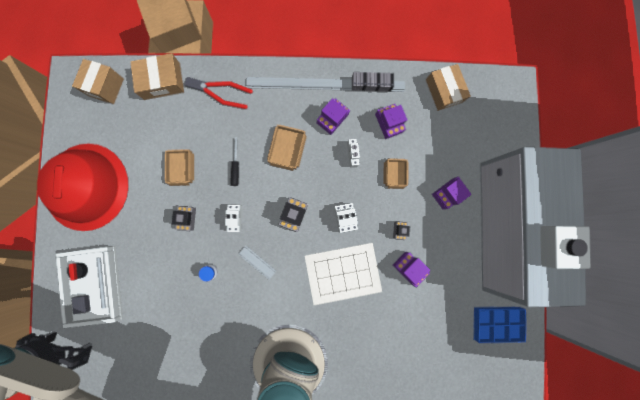

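View pics/scene0.png

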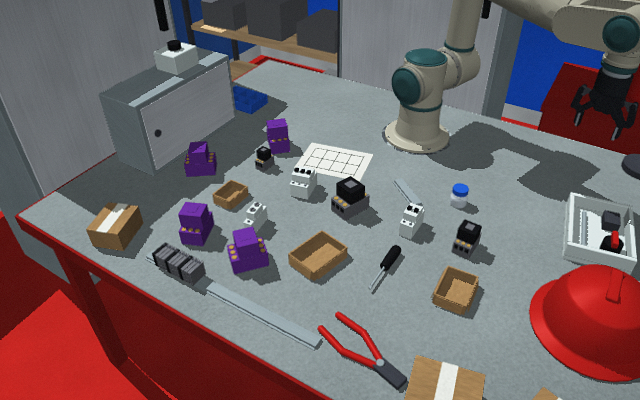

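The robot base is at the bottom of the top view (about 290,360), so image up is +x. The grey and black blocks with brass screws are at top-view pixels (292,213) large, (183,217) medium and (401,230) small. The cartons are at (286,147) large, (178,167) medium and (396,173) small. The purple blocks at (333,116), (391,121), (452,193) and (411,268) are look-alikes, and the white blocks at (232,217), (346,217) and (354,152) are bystanders. I'll confirm this in an enlarged crop with first masks.

```bash
cat > h.py <<'E'
import numpy as np, cv2
from scipy.spatial.transform import Rotation as R
from plant import r, monitor, eyes
def cam(n):
    m=eyes.camera_model(n); f=200/np.tan(np.radians(m['vfov'])/2)
    K=np.array([[f,0,m['cx']],[0,f,m['cy']],[0,0,1]]); D=np.array([m['k1'],0,0,0.])
    w,x,y,z=m['rotation']; return K,D,R.from_quat([x,y,z,w]).as_matrix(),np.array(m['position'])
def ray(n,uv,z):
    K,D,M,p=cam(n); s=cv2.undistortPoints(np.float64(uv).reshape(-1,1,2),K,D)[:,0]
    d=np.c_[s,np.ones(len(s))]@M.T
    return (p+d*((z-p[2])/d[:,2])[:,None])[:,:2]
def proj(n,P):
    K,D,M,p=cam(n); return cv2.projectPoints(np.float64(P).reshape(-1,1,3),cv2.Rodrigues(M.T)[0],-M.T@p,K,D)[0][:,0]
E
python3 - <<'E'
from h import *
t=cv2.imread('pics/top0.png'); s=cv2.imread('pics/scene0.png')
big=lambda im,u,v,w,h,k: cv2.resize(im[v:v+h,u:u+w],None,fx=k,fy=k,interpolation=cv2.INTER_CUBIC)
# contactors & cartons in the top view
row1=np.hstack([big(t,u-22,v-22,44,44,6) for u,v in((292,213),(183,217),(401,230))])
row2=np.hstack([big(t,u-22,v-24,44,48,6) for u,v in((286,147),(178,167),(396,173))])
cv2.imwrite('pics/crop1.png',np.vstack([row1,row2]))
row1=np.hstack([big(s,u-32,v-32,64,60,4) for u,v in((350,196),(467,238),(264,157))])
row2=np.hstack([big(s,u-32,v-30,64,60,4) for u,v in((318,255),(457,289),(231,195))])
cv2.imwrite('pics/crop2.png',np.vstack([row1,row2]))
print(ray('top',[(292,213),(183,217),(401,230),(286,147),(178,167),(396,173)],0.03).round(3))
print(ray('scene',[(350,196),(467,238),(264,157),(318,255),(457,289),(231,195)],0.03).round(3))
E
```

```text
[[ 0.45  -0.004]
 [ 0.432  0.319]
 [ 0.404 -0.33 ]
 [ 0.648  0.019]
 [ 0.581  0.341]
 [ 0.576 -0.315]]
[[ 0.431 -0.013]
 [ 0.427  0.317]
 [ 0.4   -0.33 ]
 [ 0.666  0.03 ]
 [ 0.597  0.353]
 [ 0.595 -0.298]]
```

View pics/crop1.png

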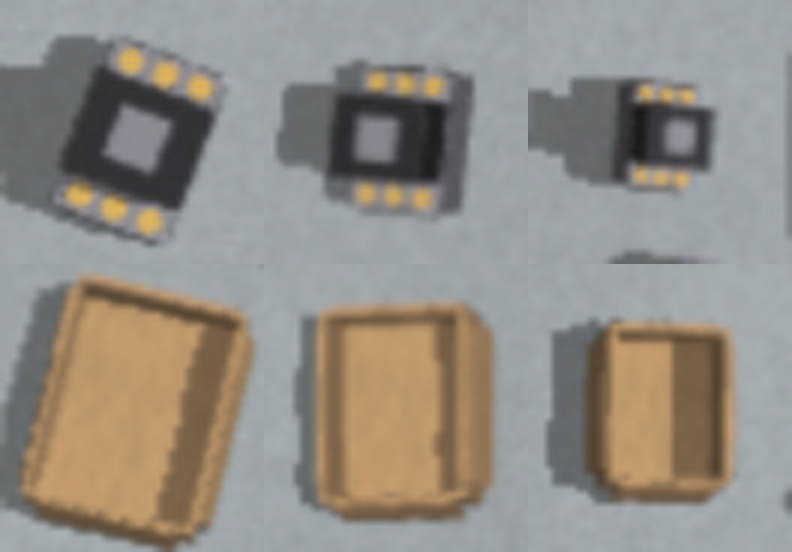

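View pics/crop2.png

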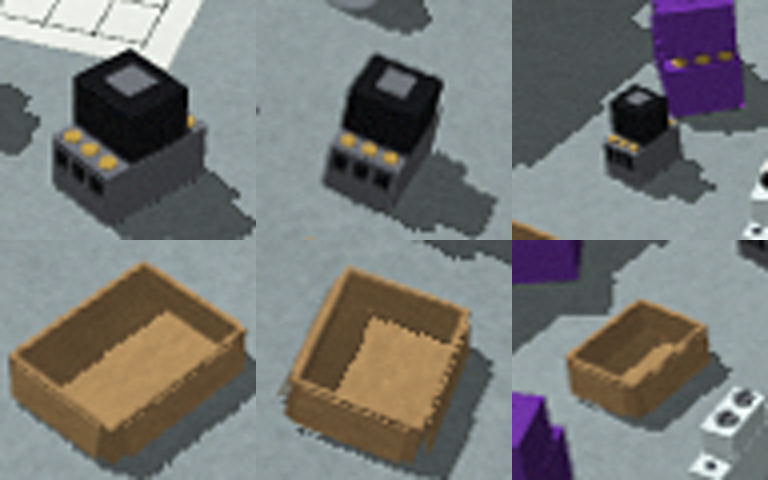

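The crops confirm it: the three grey and black blocks each have 6 brass screws, all fully visible from the top. I'll measure the contactors from their brass rows (ledge height) and check against the grey patch on top. The cartons come from rim corners in both views, checked against the known sizes.

```bash
cat > meas.py <<'E'
from h import *
H=dict(L=(.086,.045),M=(.072,.037),S=(.062,.032))
def contactor(im,c,k,w=20):
    "brass rows -> centre, yaw; grey patch on top as a check (top view, BGR image)"
    u0,v0=c[0]-w,c[1]-w; hsv=cv2.cvtColor(im[v0:v0+2*w,u0:u0+2*w],cv2.COLOR_BGR2HSV)
    m=cv2.inRange(hsv,(12,110,120),(35,255,255)); v,u=np.nonzero(m)
    P=ray('top',np.c_[u+u0,v+v0],H[k][1]+.001)
    _,lab,cen=cv2.kmeans(P.astype(np.float32),2,None,(3,50,1e-6),5,cv2.KMEANS_PP_CENTERS)
    d=cen[np.argmax(cen[:,0])]-cen[np.argmin(cen[:,0])]
    return cen.mean(0),np.arctan2(d[1],d[0]),np.linalg.norm(d),len(u)
def rect(P):
    "P: corners in order; centre, yaw of long side, sides"
    c=P.mean(0); e=np.roll(P,-1,0)-P; L=np.linalg.norm(e,axis=1)
    i=0 if L[0]+L[2]>L[1]+L[3] else 1
    d=e[i]-e[i+2]; d=d*np.sign(d[0]); return c,np.arctan2(d[1],d[0]),L
E
python3 - <<'E'
from meas import *
t=cv2.imread('pics/top0.png')
for k,c in dict(L=(292,213),M=(183,217),S=(401,230)).items():
    a=contactor(t,c,k); print(k,a[0].round(4),'yaw %.3f rowsep %.4f n %d'%a[1:])
patch=dict(L=(140,137,270,191),M=(378,138,161,195),S=(680,136,379,208))  # crop pixel, origin
for k,(x,y,u0,v0) in patch.items():
    x-=dict(L=0,M=264,S=528)[k]; print(k,'patch',ray('top',[((x+.5)/6-.5+u0,(y+.5)/6-.5+v0)],H[k][0]).round(4))
top=dict(L=([(82,280),(250,318),(198,538),(24,490)],0,(264,123)),M=([(319,310),(464,306),(466,504),(321,508)],264,(156,143)),S=([(608,324),(733,326),(728,490),(605,487)],528,(374,149)))
sc=dict(L=([(143,263),(246,328),(107,431),(11,353)],0,(286,225)),M=([(348,268),(470,313),(410,434),(291,383)],256,(425,259)),S=([(642,301),(708,327),(632,380),(569,353)],512,(199,165)))
for k in 'LMS':
    for n,d,s,oy in(('top',top,6,264),('scene',sc,4,240)):
        q,ox,o=d[k]; uv=(np.float64(q)-[ox,oy]+.5)/s-.5+o
        c,y,L=rect(ray(n,uv,.03)); print(k,n,c.round(4),'yaw %.3f'%y,L.round(3))
E
```

```text
L [ 0.4463 -0.0064] yaw -0.336 rowsep 0.0692 n 55
M [0.4292 0.3159] yaw -0.126 rowsep 0.0546 n 24
S [ 0.4034 -0.3318] yaw -0.067 rowsep 0.0413 n 9
L patch [[ 0.4468 -0.0082]]
M patch [[0.4294 0.3153]]
S patch [[ 0.404  -0.3297]]
L top [0.6503 0.0166] yaw -0.223 [0.087 0.115 0.09  0.111]
L scene [0.6527 0.0203] yaw -0.238 [0.086 0.118 0.087 0.112]
M top [0.5833 0.3447] yaw 0.061 [0.074 0.1   0.073 0.1  ]
M scene [0.5888 0.3465] yaw 0.018 [0.073 0.101 0.069 0.098]
S top [ 0.5778 -0.3181] yaw -0.029 [0.064 0.084 0.063 0.083]
S scene [ 0.5772 -0.3159] yaw -0.094 [0.06  0.074 0.057 0.073]
```

The two views agree to within about 5 mm, and rim sides match the known sizes except the small carton in the scene view (57–60 × 74 mm against 62 × 80 mm). The brass centres and top patches agree to within 2 mm. I'll start with the medium contactor because it's nearest the arm.

```bash
cat > act.py <<'E'
from h import *
PICK=dict(L=(.4465,-.007,-.336),M=(.4293,.3156,-.126),S=(.4037,-.3308,-.067))
BOX=dict(L=(.6510,.0180,-.23),M=(.5855,.3453,.04),S=(.5776,-.3172,-.05))
ZT=dict(L=.045,M=.038,S=.034); W=dict(L=.060,M=.046,S=.034); N=dict(L=70,M=50,S=40)
def quat(yaw,xyz):
    best=None
    for a in(yaw,yaw+np.pi):
        x,y,z,w=(R.from_euler('z',a)*R.from_euler('x',np.pi)).as_quat(); q=np.array([w,x,y,z])
        j=r.inverse_kinematics(xyz,q)
        if j is not None and (best is None or abs(j[5])<best[0]): best=(abs(j[5]),q,a-yaw)
    return best[1],best[2]
def quat_at(a):
    x,y,z,w=(R.from_euler('z',a)*R.from_euler('x',np.pi)).as_quat(); return np.array([w,x,y,z])
def show(s):
    m=monitor.get_state(); print(s,'t %.1f'%m['time'],m['ee_pos'].round(4),'F',m['wrist_force'].round(1),'open %.4f'%m['opening'],'q6 %.2f'%m['qpos'][5])
def pick(k,top=.2):
    x,y,a=PICK[k]; q,off=quat(a,[x,y,top]); r.goto([x,y,top],q); show('above')
    if r.servo_line([x,y,ZT[k]],feed=.08,force_limit=20): show('STOPPED'); raise SystemExit
    r.command_gripper(W[k]-.01,N[k]); show('gripped')
    r.servo_line([x,y,ZT[k]+.10],feed=.1); show('lifted'); return off
def place(k,off):
    x,y,a=BOX[k]; q=quat_at(a+off); z=ZT[k]+.003
    r.servo_line([x,y,ZT[k]+.10],q,feed=.12); show('over')
    r.servo_line([x,y,z+.012],feed=.08); r.sleep(.3); show('near')
    print('touch',r.servo_line([x,y,z-.003],feed=.02,force_limit=5)); show('down')
def release(k):
    r.command_gripper(min(W[k]+.022,.085)); show('open')
    p=monitor.get_state()['ee_pos']; r.servo_line([p[0],p[1],.2],feed=.12); show('up')
E
python3 - <<'E'
from act import *
off=pick('M'); open('off','w').write(str(off))
place('M',off)
cv2.imwrite('pics/M1.png',cv2.resize(eyes.read_camera('scene')[200:340,400:540,::-1],None,fx=4,fy=4,interpolation=2))
E
```

```text
above t 1.4 [0.4288 0.3163 0.2001] F [ 0.1 -0.4  0.3] open 0.0855 q6 -0.88
gripped t 4.1 [0.4295 0.3158 0.0384] F [-0.1  1.3  3.4] open 0.0460 q6 -0.88
lifted t 5.2 [0.4289 0.3154 0.137 ] F [ 0.  -0.4 -4.9] open 0.0457 q6 -0.88
over t 6.7 [0.5852 0.3454 0.138 ] F [ 0.5  0.5 -3.8] open 0.0460 q6 -1.13
near t 8.2 [0.5856 0.3453 0.0533] F [ 0.6 -0.8 -4.7] open 0.0461 q6 -1.13
touch True
down t 8.8 [0.5855 0.3453 0.0415] F [-0.1  1.1  5.5] open 0.0457 q6 -1.13
```

View pics/M1.png

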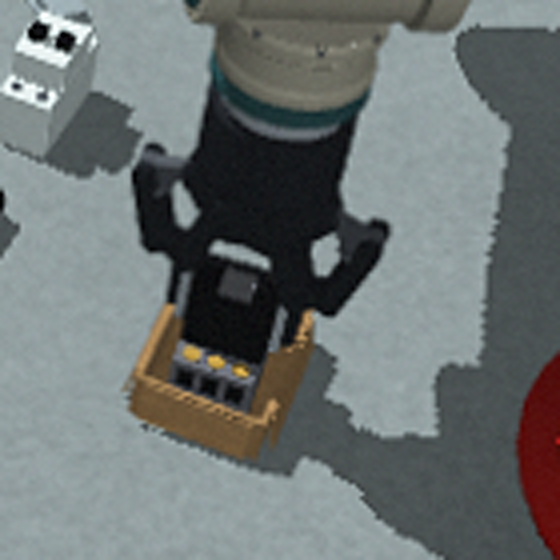

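The medium contactor sits upright inside its carton near (460,290). Contact came at TCP z 0.0415, against 0.041 expected for the floor. I'll release it and move on to the large one.

```bash
python3 - <<'E'
from act import *
release('M'); r.command_gripper(.085)
off=pick('L'); place('L',off)
cv2.imwrite('pics/L1.png',cv2.resize(eyes.read_camera('scene')[160:320,240:480,::-1],None,fx=3,fy=3,interpolation=2))
E
```

```text
open t 9.2 [0.5842 0.3446 0.0389] F [ 0.6  0.8 -1. ] open 0.0678 q6 -1.13
up t 10.7 [0.5839 0.3444 0.1988] F [ 0.8 -0.3  0.2] open 0.0681 q6 -1.13
above t 12.4 [ 0.447  -0.0065  0.2003] F [ 0.2  0.8 -0.8] open 0.0848 q6 -1.33
gripped t 14.8 [ 0.4469 -0.0071  0.0455] F [ 0.4 -1.1  3. ] open 0.0592 q6 -1.33
lifted t 16.0 [ 0.446  -0.007   0.1441] F [-0.2  0.7 -6.6] open 0.0592 q6 -1.33
over t 17.9 [0.6508 0.018  0.145 ] F [-0.  -0.3 -6. ] open 0.0593 q6 -1.37
near t 19.4 [0.6511 0.018  0.0603] F [ 1.  -0.4 -6.3] open 0.0589 q6 -1.37
touch True
down t 19.9 [0.651  0.0179 0.0486] F [ 0.3 -0.3  7.2] open 0.0592 q6 -1.37
```

View pics/L1.png

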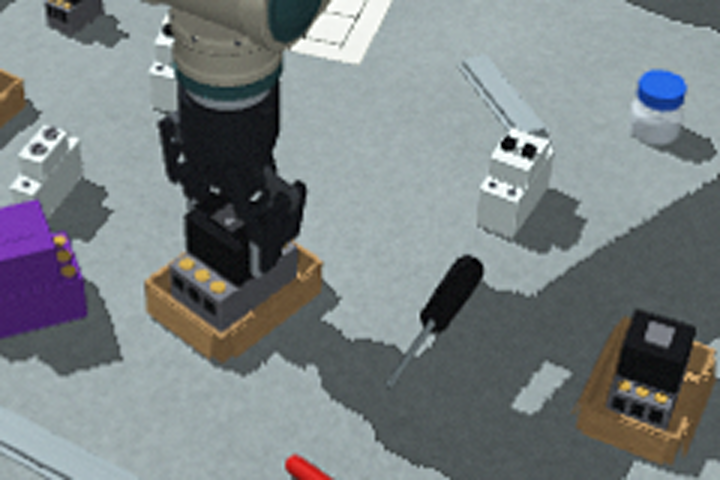

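The large contactor is upright in its carton near (315,250), and contact came at TCP z 0.0486 against 0.048 expected. The medium one stands free in its carton near (458,283). The small one is next.

```bash
python3 - <<'E'
from act import *
release('L'); r.command_gripper(.085)
off=pick('S'); place('S',off)
cv2.imwrite('pics/S1.png',cv2.resize(eyes.read_camera('scene')[120:280,150:390,::-1],None,fx=3,fy=3,interpolation=2))
E
```

```text
open t 20.4 [0.6491 0.0181 0.0455] F [-0.4  0.   0.1] open 0.0818 q6 -1.37
up t 21.8 [0.6487 0.0181 0.1988] F [-0.   0.5 -0.1] open 0.0817 q6 -1.37
above t 23.9 [ 0.404  -0.3306  0.2001] F [ 0.8 -0.4  0.6] open 0.0849 q6 0.88
gripped t 26.7 [ 0.4038 -0.3308  0.0341] F [-0.8  0.5  1.4] open 0.0334 q6 0.88
lifted t 27.8 [ 0.4034 -0.3305  0.1331] F [ 0.3  0.3 -1. ] open 0.0332 q6 0.88
over t 29.4 [ 0.5773 -0.3173  0.134 ] F [-0.4  0.  -1.3] open 0.0336 q6 1.06
near t 30.9 [ 0.5777 -0.3172  0.0493] F [ 0.4  0.4 -2.3] open 0.0333 q6 1.06
touch True
down t 31.5 [ 0.5775 -0.3169  0.037 ] F [-0.4  1.1  4.7] open 0.0334 q6 1.06
```

View pics/S1.png

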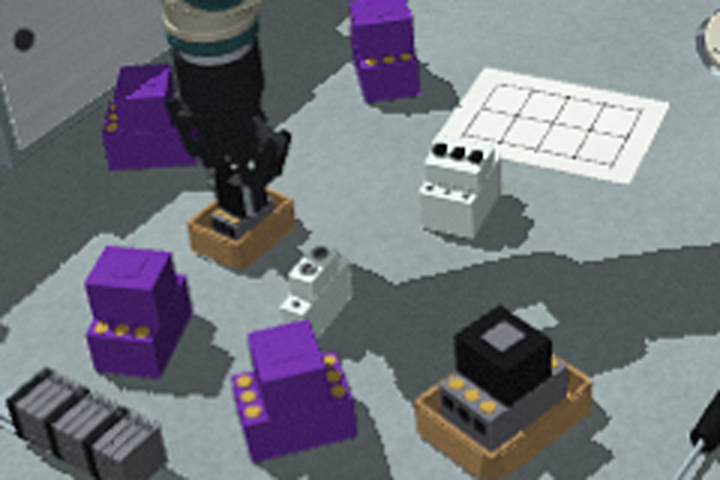

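The small contactor is in its carton near (231,195), with contact at TCP z 0.037 exactly as expected. The large one stands free. I'll release, move clear towards the start pose and check all three from the top.

```bash
python3 - <<'E'
from meas import *
from act import release,BOX,show
release('S'); r.goto_joints([1.256,.052,1.401,0,1.689,-.07]); show('home')
im=eyes.read_camera('top')[:,:,::-1].copy(); cv2.imwrite('pics/top1.png',im)
out=[]
for k,hh in dict(L=.045,M=.037,S=.032).items():
    H[k]=(H[k][0]+.003,hh+.003); x,y,a=BOX[k]
    c=proj('top',[[x,y,.05]])[0].round().astype(int); u,v=c
    # brass only: stricter than cardboard
    w=26; hsv=cv2.cvtColor(im[v-w:v+w,u-w:u+w],cv2.COLOR_BGR2HSV); m=cv2.inRange(hsv,(12,135,140),(35,255,255))
    q=np.argwhere(m)[:,::-1]+[u-w,v-w]; P=ray('top',q,H[k][1]+.001) if len(q) else np.zeros((1,2))
    print(k,'n',len(q),'brass bbox mid',((P.max(0)+P.min(0))/2).round(4),'size',np.ptp(P,axis=0).round(3),'box',BOX[k][:2])
    out.append(cv2.resize(im[v-w:v+w,u-w:u+w],None,fx=5,fy=5,interpolation=cv2.INTER_CUBIC)); print('origin',u-w,v-w)
cv2.imwrite('pics/end_top.png',np.hstack(out))
cv2.imwrite('pics/end_scene.png',eyes.read_camera('scene')[:,:,::-1])
E
```

```text
open t 31.9 [ 0.5766 -0.3165  0.0353] F [ 0.7  0.4 -0.6] open 0.0558 q6 1.06
up t 33.5 [ 0.5764 -0.3163  0.1988] F [-0.3  0.6  0.3] open 0.0564 q6 1.06
home t 36.7 [0.1276 0.5091 0.2312] F [ 0.5 -1.2 -0.3] open 0.0561 q6 -0.07
L n 12 brass bbox mid [0.65   0.0257] size [0.078 0.036] box (0.651, 0.018)
origin 260 119
M n 0 brass bbox mid [0. 0.] size [0. 0.] box (0.5855, 0.3453)
origin 148 139
S n 0 brass bbox mid [0. 0.] size [0. 0.] box (0.5776, -0.3172)
origin 372 145
```

View pics/end_top.png

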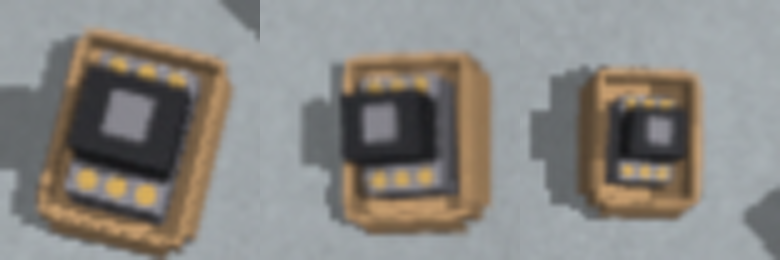

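View pics/end_scene.png

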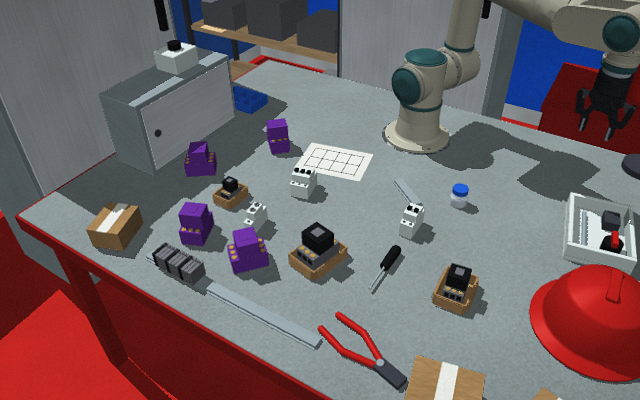

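All three stand upright inside their own cartons, and the bystanders haven't moved. My stricter brass mask failed on these images, so I'll use the grey top patches instead: (128,115), (378,122) and (660,130) in the crop.

```bash
python3 - <<'E'
from meas import *
from act import BOX
for k,x,y,o in(('L',128,115,(260,119)),('M',378-260,122,(148,139)),('S',660-520,130,(372,145))):
    P=ray('top',[((x+.5)/5-.5+o[0],(y+.5)/5-.5+o[1])],H[k][0]+.003)[0]
    print(k,P.round(4),'off mm',((P-BOX[k][:2])*1e3).round(1))
a=cv2.imread('pics/scene0.png');b=cv2.imread('pics/end_scene.png')
for n,(u,v) in dict(two=(256,215),three=(304,182),timer=(411,220),driver=(386,266)).items():
    A=a[v-10:v+10,u-10:u+10];B=b[v-20:v+20,u-20:u+20]; m=cv2.minMaxLoc(cv2.matchTemplate(B,A,cv2.TM_CCOEFF_NORMED)); print(n,'shift px',np.array(m[3])-10,'score %.2f'%m[1])
E
```

```text
L [0.6508 0.018 ] off mm [-0.2  0. ]
M [0.5857 0.346 ] off mm [0.2 0.7]
S [ 0.5778 -0.3167] off mm [0.2 0.5]
two shift px [0 0] score 0.96
three shift px [0 0] score 1.00
timer shift px [0 0] score 1.00
driver shift px [0 0] score 1.00
```

```bash
python3 -c "
from plant import r; r.hand_in()"
```

```text
the job is handed in; nothing more can be done
```

All three contactors are packed, each upright on the floor of its own size of carton, and the job is handed in. The arm was back at its start pose by 36.7 s, inside the 99 s limit. The hand-in gave no verdict.

- **Placing:** I gripped each contactor across its nose and lowered it until the wrist force showed contact. Contact came within 1 mm of the expected floor height each time, and only then did I release.
- **Final position:** the grey top patches lie within 1 mm of the carton centres I had measured. Those centres are less certain: my two camera views differed by up to 6 mm, against the 18 mm allowed.
- **Bystanders:** the breakers, timer and screwdriver show no shift in the before and after pictures. I never reached for the purple look-alikes.
- **Checks that failed or disagreed:**
  - My brass-screw check failed on the final pictures, because the colour threshold was too strict. I used the top patches, picked by eye, instead.
  - In the scene view the small carton's rim measured 2–7 mm under its known size.

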